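Hang the magnifier visor on the bench rail

TASK

Put the magnifier visor (the headband with the two-lens shell, not the bare headband) away on the bench rail: slip its headband over the free end of the horizontal bar and let go, so that it hangs freely from the rear of the headband with the lenses down, well clear of the flange. Then push it back along the bar with the fingers until the band is right up against the flange and square to the bar, so that there is room for the next one, and leave the bare headband and the screwdriver where they lie.

Things in the scene. Friction and masses are not known exactly. Their poses are not given: they have to be found in the camera images.
- visor: Head magnifier, 0.18 kg, rigid, loose: closed black headband loop, outside 165 (x) x 150 mm (y), inside 148 x 134 mm and empty, with a black shell and grey two-lens frame at the front. Origin: loop centre, underside. z: top as worn; +x: to the REAR, away from the lenses. Starts flat on the bench, left or right, lenses towards the robot (yaw within 0.5 rad). Centre of mass about x -40, z 24 mm.
- visor_front (a point): Middle of the lens frame's front face (visor frame: -118, 0, 24 mm). The shell reaches from the temples (x -42) to here, is 160 mm wide and 49 mm high; round knobs (26 mm) stand out 10 mm from its sides at x -46 mm.
- visor_rear (a point): Middle of the inner face of the loop's rear (visor frame: 74.5, 0, 15 mm); it rests on the bar when the visor hangs. The headband is a strip 30 mm high (z 0 to 30) and 8 mm thick all round; its rear is straight along y for 52 mm, then bends forward by some 35 and 60 degrees to the sides.
- visor_temple_left (a point): Middle of the strip on the loop's left side (visor frame: 0, +71, 15 mm). From x -25 to +34 mm the bare strip, 8 mm thick across y and 30 mm high, runs straight along x: the place to pinch it.
- visor_temple_right (a point): The same on the right side (visor frame: 0, -71, 15 mm).
- rail: Rail stand, fixed; yaw within 0.25 rad. Origin on the bench below the flange's front face. A level steel bar, 18 mm in diameter, axis 240 mm up, runs 155 mm from the flange along the stand's -x (towards the robot). Flange: disc 60 mm in diameter, face at x 0. Behind it a 40 mm square post at x 25 to 65 mm, 318 mm high. Foot plate x -110 to 90, y -65 to 65, 12 mm high.
- rail_root (a point): Top of the bar where it meets the flange face (stand frame: 0, 0, 249 mm).
- rail_end (a point): Free end of the bar, at the height of the bar's top (stand frame: -167, 0, 249 mm): the outer face of a black end cap, 20 mm in diameter and 12 mm long, 1 mm proud of the bar all round.
- spare_band: Bystander: bare grey headband loop of the same size, without lenses and shell, with a black ratchet knob at its rear; 30 mm high. Origin: loop centre, underside. Lies on the other side from the visor.
- driver: Bystander: screwdriver, 160 mm long, lying on the bench between the robot and the rail.

How it is judged (in metres and radians):
On the way:
1. the visor hangs freely from the bar by the rear of its headband, lenses down, let go, with the band still at least 20 mm clear of the flange (angle between visor's own x axis and vertical below 0.35 rad and z of visor_rear in the frame of rail between 0.24 and 0.256 m and x of visor_rear in the frame of rail between -0.15 and -0.035 m and contact force between visor and rail above 0.5 N and contact force between visor and the arm below 0.1 N and contact force between visor and the fingers below 0.1 N), for 0.2 s.
At the end, for the whole second after the job is handed in: The visor hangs at rest from the bar by the rear of its headband (middle within 20 mm), lenses down within 20 degrees, square to the bar within 20 degrees, its band within 6 mm of the flange (visor_rear within 21 mm of the flange face; 15 mm when touching) (angle between visor's own x axis and vertical below 0.35 rad and z of visor_rear in the frame of rail between 0.24 and 0.256 m and x of visor_rear in the frame of rail above -0.021 m and y of visor_rear in the frame of rail between -0.02 and 0.02 m and contact force between visor and rail above 0.5 N and linear speed of visor below 0.05 m/s and angle between the z axis of visor and the x axis of rail, either way round below 0.35 rad).
It fails at once if the spare headband is moved by more than 30 mm (distance of spare_band from where it was at the start of the episode above 0.03 m).
It fails at once if the screwdriver is moved by more than 30 mm (distance of driver from where it was at the start of the episode above 0.03 m).
It also fails if it takes over 67 s, if anything falls off the work surface, if the arm or the gripper's body presses on something with over 40 N, if the wrist force passes 120 N, or if a joint passes its speed limit or range.

ROBOT

A 6-joint arm with a two-finger parallel gripper is mounted at the origin on the work surface. World frame = base frame: x ahead of the robot, y to its left, z up, the work surface at z = 0. Lengths are in mm, angles in degrees, forces in N, time in s.
With the tool pointing down it reaches from about 300 to 850 mm from the base axis. Payload 4.2 kg.
Tool frame: the origin (TCP) lies midway between the tips of the shut fingers; the grasp point (between the pads) lies 19 mm behind it; z points along the fingers, y is the line along which they close (so a half turn about z gives the same grasp; the last joint's range is limited). The gripper opens to 91 mm and grips with 3 to 60 N. Pads are 32 mm wide; open, the fingers measure 118 mm over their backs; the gripper's body (76 mm by 178 mm) begins 60 mm behind the grasp point.
Start: joints at [71.734, 18.312, 89.639, -0, 72.044, -1.146], TCP at [169.267, 549.538, 213.976] pointing down, gripper open.
Joint ranges: [-177.97, 177.97], [-48.28, 115.42], [12.27, 149.76], [-77.06, 257.06], [2.81, 150.46], [-146.56, 146.56]. Speed limits (degrees/s): [147.25, 147.25, 180, 180, 180, 180].

INTERFACE

Orientations are given as [roll, pitch, yaw] about the fixed x, y, z axes, in that order (R = Rz(yaw) Ry(pitch) Rx(roll)).
In Python, from workcell import state, grab_frame, camera_model, workorder gives the robot as it stands.
- The arm moves only by the tool carry_out, never from a script. Its argument "commands" is a list of rows, each a list of 7 numbers: the turn, a rotation vector about the tool's x, y, z in degrees, then the shift along the tool's x, y, z in mm, then the opening, from -1 (shut) to 1 (fully open). In form: [[ax, ay, az, dx, dy, dz, hand], ...]. A call has 1 to 20 rows; each row is the pose to reach, as a shift and turn from the pose commanded when the call began, along the tool's axes at that moment; what a row does not reach only later rows make up. A row lasts 1/10 s, in which the tool goes at most 50 mm and 8.59 degrees, less where a joint would pass 70% of its speed; a pose out of reach is approached as far as the arm can. A call with a gripper value outside its range is refused whole. The fingers move at their own pace and stop on an object; "force" is the grip in N (left out, the last holds). Time passes only in rows, so rows that repeat a pose let the fingers close. It gives the time, the measured TCP pose, the force, the opening and the grip force at its end, in the units of the state.
- state(): the state, without advancing time (a new reading comes with each control period).
- grab_frame(name): name is "side" or "top"; returns the picture (420x560x3 uint8, red, green, blue); there is no depth.
- camera_model(name): a dict with "fx", "fy", "cx", "cy" (pixels), "origin" and "rotation" of the camera in the world. Camera axes: x right, y up, looking along -z (the intrinsics and any distortion apply to the point x, -y, -z); pixel columns grow to the right and rows downward; lengths in mm; the calibration is good to about 2 mm. A picture is of the moment at which its call begins. camera_model takes no time and is no camera call.
- workorder.job_done(): hands the job in; it is judged then, once.
The state is a dict: "time_s": time; "qpos": joint angles; "qvel": joint speeds; "effort": joint torques, N m; "ee_pos": TCP position; "ee_rot": TCP orientation; "force": force on the tool from outside, world axes, zero at the start; "torque": the same for the moment, N m; "gripper_width": finger opening in mm; "gripper_force": force on a finger pad.
Only numpy, scipy, OpenCV 4.12 (cv2) and the standard library are available. Lean on these libraries where they do the work, as an engineer would, in place of code of your own. Each camera call takes 0.05 s, during which the arm holds its last target. There are 200 camera calls.

## Working session

There is one attempt and no reset: what is moved stays moved. The work goes in short steps, Python scripts to look and compute and a tool call to move; the robot and the scene stay as the last step left them, time stands still between calls to the robot, and variables do not carry over. Pictures are saved under pics/ and viewed, at most 13 in all, crops included, and the job is handed in when it is done.

Besides the shell and the picture viewer there is one more tool, called after "Call:" by a JSON object that holds its "api" and its "payload". carry_out: Moves the arm, as the interface text tells. Its arguments: {"type":"object","properties":{"commands":{"type":"array"},"force":{"type":"number"}},"required":["commands"]}

```bash
ls; mkdir -p pics; python3 - <<'E'
from workcell import state,grab_frame,camera_model
import cv2
for n in("side","top"):
    cv2.imwrite(f"pics/{n}0.png",grab_frame(n)[:,:,::-1]); print(n,camera_model(n))
print(state())
E
```

```text
pics
side {'fx': 470.7356588502652, 'fy': 470.7356588502652, 'cx': 275.6034514731177, 'cy': 208.05660790181352, 'origin': array([-168.23379989, -653.31346511,  810.75088044]), 'rotation': array([ 56.15869254,  -0.98145286, -45.2048302 ])}
top {'fx': 408.85655026416, 'fy': 408.85655026416, 'cx': 281.58916293957924, 'cy': 212.1812008503519, 'origin': array([ 388.23754186,   -5.09081452, 1141.11240157]), 'rotation': array([  7.56773782,   0.26758305, -90.64293801])}
{'time_s': 0.1, 'qpos': array([ 7.17346376e+01,  1.83487097e+01,  8.96986887e+01, -1.45193709e-03,
        7.20443108e+01, -1.14723987e+00]), 'qvel': array([ 0.05635112, -0.01650257, -0.16708736,  0.01994811, -0.04872734,
       -0.04226049]), 'effort': array([-1.69262232e-03, -4.13332450e+01, -2.32507306e+01,  7.26741878e-02,
        4.21788124e-02, -3.78646371e-05]), 'ee_pos': array([169.12651992, 549.09664553, 213.20195144]), 'ee_rot': array([-1.79908282e+02, -4.55953338e-04,  1.62882326e+02]), 'force': array([ 0.79367199,  0.65702877, -0.12259814]), 'torque': array([-0.06716191,  0.04946447,  0.05062969]), 'gripper_force': 0.0, 'gripper_width': 91.20416213718396}
```

View pics/side0.png

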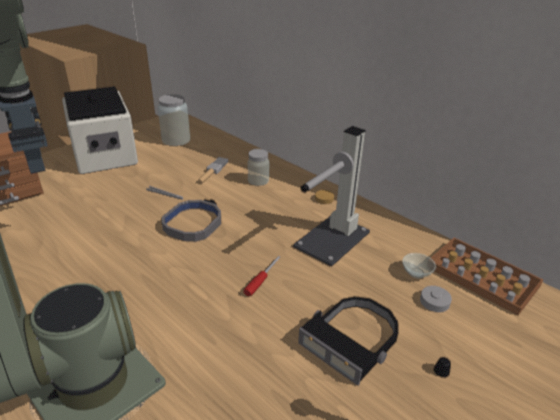

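View pics/top0.png

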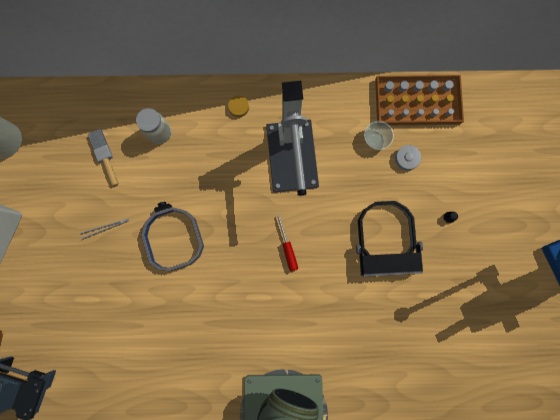

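Visor lies right (top view ≈(388,240), lenses near the robot), rail bar end at top (302,192) / side (304,189). I'll zoom in on both.

```bash
cat > h.py <<'E'
import numpy as np,cv2
from scipy.spatial.transform import Rotation as Ro
from workcell import state,grab_frame,camera_model
def ray(n,uv):
    c=camera_model(n);R=Ro.from_euler('xyz',c['rotation'],degrees=True).as_matrix()
    d=np.array([(uv[0]-c['cx'])/c['fx'],-(uv[1]-c['cy'])/c['fy'],-1.]);return np.array(c['origin']),R@d
def plane(n,uv,z):
    o,d=ray(n,uv);return o+d*(z-o[2])/d[2]
def proj(n,p):
    c=camera_model(n);R=Ro.from_euler('xyz',c['rotation'],degrees=True).as_matrix()
    q=R.T@(np.array(p)-c['origin']);return np.array([c['cx']+c['fx']*q[0]/-q[2],c['cy']-c['fy']*q[1]/-q[2]])
def tri(a,b):
    (o,d),(p,e)=ray('side',a),ray('top',b);d/=np.linalg.norm(d);e/=np.linalg.norm(e)
    t=np.linalg.lstsq(np.c_[d,-e],p-o,rcond=None)[0];x,y=o+d*t[0],p+e*t[1];return (x+y)/2,np.linalg.norm(x-y)
E
python3 - <<'E'
from h import *
t=cv2.imread('pics/top0.png');s=cv2.imread('pics/side0.png')
z=lambda i,x,y,w,h,k:cv2.resize(i[y:y+h,x:x+w],None,fx=k,fy=k,interpolation=cv2.INTER_CUBIC)
a=z(t,345,190,95,95,4);b=z(t,260,75,70,125,4)[:500];c=z(s,285,120,95,150,4)[:600]
# one sheet 800x600
S=np.zeros((600,800,3),np.uint8);S[:380,:380]=a;S[:500,385:665]=b
cv2.imwrite('pics/z1.png',S);cv2.imwrite('pics/z2.png',np.hstack([c,z(s,295,290,110,95,3.6)[:342].copy() if 0 else cv2.copyMakeBorder(z(s,295,290,110,95,3.6),0,600-342,0,0,cv2.BORDER_CONSTANT)]))
# hole in visor
g=t.max(2);m=(g<75).astype(np.uint8)
cs,h=cv2.findContours(m,cv2.RETR_CCOMP,cv2.CHAIN_APPROX_NONE)
for i,k in enumerate(cs):
    if cv2.contourArea(k)>300: print(h[0][i][3],cv2.contourArea(k),cv2.boundingRect(k),cv2.minAreaRect(k))
E
```

```text
-1 1495.0 (239, 389, 79, 31) ((278.0, 404.0), (30.0, 78.0), 90.0)
-1 2098.0 (0, 357, 56, 63) ((19.404640197753906, 389.8642883300781), (56.012962341308594, 57.91470718383789), 18.034284591674805)
-1 3892.5 (356, 201, 67, 76) ((387.8683776855469, 237.37339782714844), (72.6958999633789, 66.01378631591797), 85.07289123535156)
45 2133.5 (361, 204, 50, 52) ((385.38970947265625, 229.67587280273438), (51.072975158691406, 48.00029373168945), 85.2363510131836)
-1 3227.5 (266, 80, 53, 116) ((289.4949035644531, 138.70648193359375), (114.50442504882812, 45.80176544189453), 83.2901611328125)
79 592.5 (291, 123, 16, 68) ((299.9947509765625, 156.32916259765625), (67.8156967163086, 12.802377700805664), 83.48019409179688)
-1 482.5 (379, 76, 83, 43) ((420.0494689941406, 97.50635528564453), (42.136661529541016, 81.59754180908203), 89.19306945800781)
-1 399.0 (534, 0, 26, 34) ((546.5, 16.5), (33.0, 25.0), 90.0)
-1 1134.0 (0, 0, 62, 34) ((30.5, 16.5), (33.0, 61.0), 90.0)
```

View pics/z1.png

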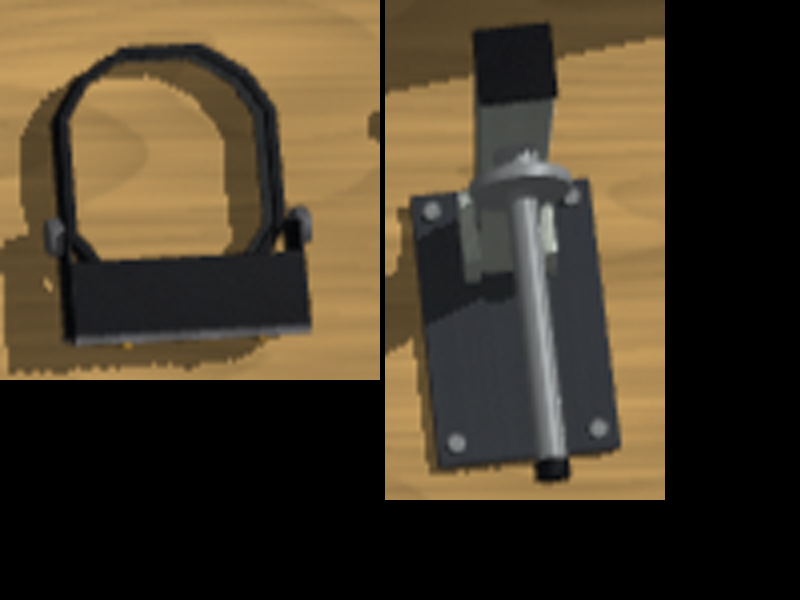

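View pics/z2.png

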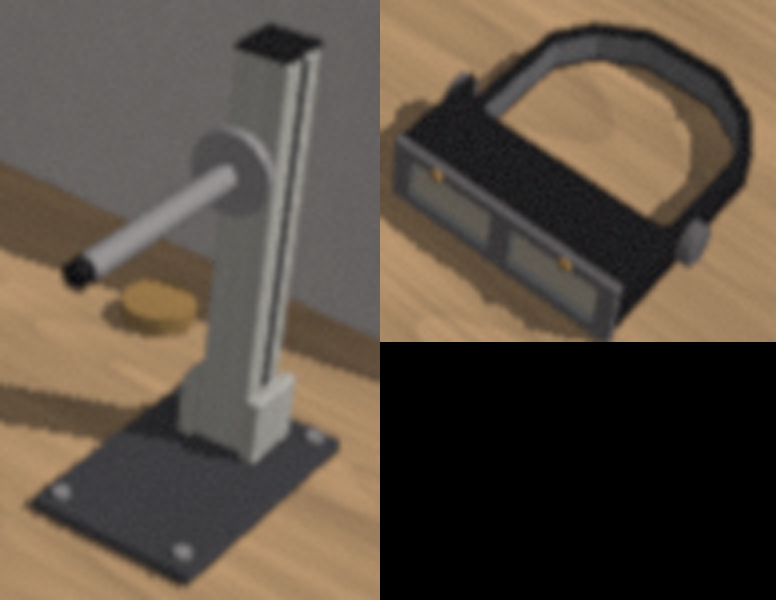

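The zooms show the shell's top corners at zoom (72,262),(305,252),(310,328),(72,338), left temple strip between x≈55 and 72 at y≈120–215, plate corners (412,197),(588,180),(620,447),(438,467) and end cap (side) around (75,272).

```bash
python3 - <<'E'
from h import *
np.set_printoptions(precision=1,suppress=True)
A=lambda x,y:(345+x/4-.4,190+y/4-.4); B=lambda x,y:(260+(x-385)/4-.4,75+y/4-.4); C=lambda x,y:(285+x/4-.4,120+y/4-.4)
D=lambda x,y:(295+(x-380)/3.6-.4,290+y/3.6-.4)
yaw=lambda v:np.degrees(np.arctan2(v[1],v[0]))
P=[plane('top',A(*p),49) for p in((72,262),(305,252),(310,328),(72,338))];print('shell',P)
print('yaw',yaw(P[0]-P[1])-90,yaw(P[3]-P[2])-90)
L=[plane('top',A(*p),30) for p in((53,120),(61,215),(68,120),(73,200))];print('Ltemple outer,inner',L,yaw(L[0]-L[1]),yaw(L[2]-L[3]))
R=[plane('top',A(*p),30) for p in((274,115),(283,205))];print('R outer',R,yaw(R[0]-R[1]))
print('rear outer',plane('top',A(158,45),30))
F=[plane('top',B(*p),12) for p in((412,197),(588,180),(620,447),(438,467))];print('foot',F)
for i,j in((0,3),(1,2)):print(yaw(F[i]-F[j]))
for i,j in((0,1),(3,2)):print(yaw(F[i]-F[j])-90)
T=[plane('top',B(*p),318) for p in((473,32),(548,22),(556,98),(478,105))];print('post',np.mean(T,0))
print('cap',tri(C(75,274),B(552,472)), plane('top',B(552,470),240),plane('side',C(75,274),240))
print('flange-bar',plane('top',B(525,200),249))
E
```

```text
shell [array([ 415.9, -215.4,   49. ]), array([ 420.7, -370.2,   49. ]), array([ 370.8, -370.7,   49. ]), array([ 366. , -213.6,   49. ])]
yaw 1.7942662304757846 1.7407731794198753
Ltemple outer,inner [array([ 513. , -209.7,   30. ]), array([ 448.1, -212.8,   30. ]), array([ 512.9, -219.9,   30. ]), array([ 458.2, -221.3,   30. ])] 2.737060634712923 1.4359117543114648
R outer [array([ 514.7, -360.6,   30. ]), array([ 453.2, -363.4,   30. ])] 2.6124860477313705
rear outer [ 564.  -283.6   30. ]
foot [array([794.4,  39.3,  12. ]), array([805.5, -87.1,  12. ]), array([ 610.3, -105.6,   12. ]), array([597.5,  22.4,  12. ])]
4.933127378058822
5.40291537721421
4.992290201894349
5.677916386044231
post [756.6 -26.9 318. ]
cap (array([550.9, -46.1, 239.2]), np.float64(2.4977434820127034)) [552.8 -46.9 240. ] [548.8 -46.3 240. ]
flange-bar [706.6 -34.  249. ]
```

```bash
cat >> h.py <<'E'
def row(pos,eul):
    s=state();R0=Ro.from_euler('xyz',s['ee_rot'],degrees=True);R1=Ro.from_euler('xyz',eul,degrees=True)
    r=np.degrees((R0.inv()*R1).as_rotvec());d=R0.inv().apply(np.array(pos)-s['ee_pos'])
    return np.round(np.r_[r,d],1)
def log():
    s=state();open('log.txt','a').write(' '.join(map(str,np.r_[s['qpos'],s['ee_pos'],s['ee_rot']]))+'\n')
    print('t',s['time_s'],'q',s['qpos'].round(1),'p',s['ee_pos'].round(1),s['ee_rot'].round(1),'F',s['force'].round(1),'w',round(s['gripper_width'],1),round(s['gripper_force'],1))
E
python3 - <<'E'
from h import *
log();print(row((330,0,213),(180,0,2)).tolist())
E
```

```text
t 0.1 q [71.7 18.3 89.7 -0.  72.  -1.1] p [169.1 549.1 213.2] [-179.9   -0.   162.9] F [ 0.8  0.7 -0.1] w 91.2 0.0
[-0.0, 0.1, 160.9, -315.4, -477.4, 1.0]
```

Call:
{"api": "carry_out", "payload": {"commands": [[0,0,161,-315,-477,0,0],[0,0,161,-315,-477,0,0],[0,0,161,-315,-477,0,0],[0,0,161,-315,-477,0,0],[0,0,161,-315,-477,0,0],[0,0,161,-315,-477,0,0],[0,0,161,-315,-477,0,0],[0,0,161,-315,-477,0,0],[0,0,161,-315,-477,0,0],[0,0,161,-315,-477,0,0],[0,0,161,-315,-477,0,0],[0,0,161,-315,-477,0,0],[0,0,161,-315,-477,0,0],[0,0,161,-315,-477,0,0],[0,0,161,-315,-477,0,0],[0,0,161,-315,-477,0,0],[0,0,161,-315,-477,0,0],[0,0,161,-315,-477,0,0],[0,0,161,-315,-477,0,0],[0,0,161,-315,-477,0,0]]}}

```text
time_s: 2.1
ee_pos: [329.6, 1.0, 213.7]
ee_rot: [-180.0, 0.0, 1.9]
force: [-0.5, -0.1, 0.0]
gripper_width: 45.6
gripper_force: 0.0
```

```bash
python3 - <<'E'
from h import *
log();print(row((473,-216,100),(180,0,2)).tolist())
E
```

```text
t 2.1 q [ -1.8  -4.6 116.8   0.   67.8  86.3] p [329.6   1.  213.7] [-180.     0.     1.9] F [-0.5 -0.1  0. ] w 45.6 0.0
[-0.0, 0.0, -0.1, 136.2, 221.6, 113.6]
```

Call:
{"api": "carry_out", "payload": {"commands": [[0,0,0,139,222,114,0],[0,0,0,139,222,114,0],[0,0,0,139,222,114,0],[0,0,0,139,222,114,0],[0,0,0,139,222,114,0],[0,0,0,139,222,114,0],[0,0,0,139,222,114,0],[0,0,0,139,222,114,0],[0,0,0,139,222,114,0]]}}

```text
time_s: 3.0
ee_pos: [475.4, -215.5, 100.2]
ee_rot: [-180.0, 0.0, 2.0]
force: [0.5, -0.3, 1.1]
gripper_width: 45.2
gripper_force: 0.0
```

```bash
python3 - <<'E'
from h import *
log()
t=grab_frame('top')[:,:,::-1];s=grab_frame('side')[:,:,::-1]
a=cv2.resize(t[185:285,340:440],None,fx=4,fy=4,interpolation=cv2.INTER_CUBIC);b=cv2.resize(s[270:395,300:400],None,fx=4,fy=4,interpolation=cv2.INTER_CUBIC)
S=np.zeros((500,800,3),np.uint8);S[:400,:400]=a;S[:,400:]=b;cv2.imwrite('pics/z3.png',S)
E
```

```text
t 3.0 q [-25.7  19.5 106.    0.   54.6  62.4] p [ 475.4 -215.5  100.2] [-180.    0.    2.] F [ 0.5 -0.3  1.1] w 45.2 0.0
```

View pics/z3.png

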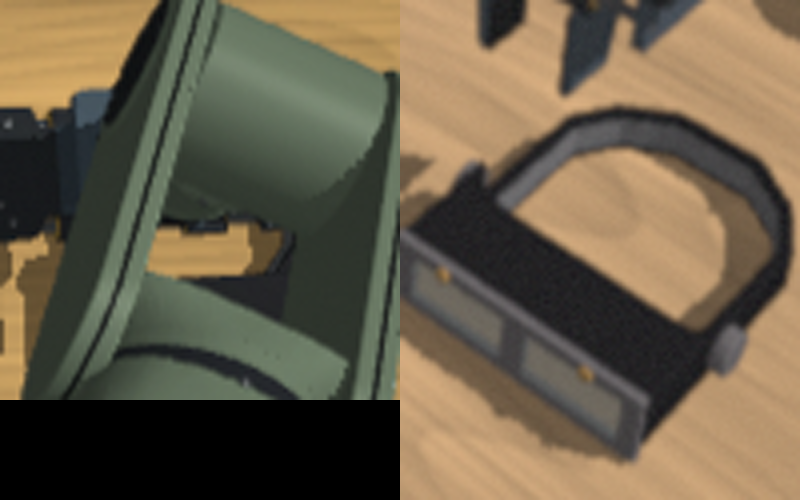

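The fingers (crop, side view right half, ≈(600,40)) straddle the left temple strip, band below untouched. While descending I'll fit the kinematics from logs.

Call:
{"api": "carry_out", "payload": {"commands": [[0,0,0,1,0,32,0],[0,0,0,1,0,64,0],[0,0,0,1,0,85,0],[0,0,0,1,0,96,0],[0,0,0,1,0,96,0],[0,0,0,1,0,96,0]]}}

```text
time_s: 3.7
ee_pos: [477.8, -216.4, 5.0]
ee_rot: [180.0, -0.1, 1.9]
force: [0.1, 0.0, 0.1]
gripper_width: 45.7
gripper_force: 0.0
```

```bash
python3 - <<'E'
from h import *
log()
D=np.loadtxt('log.txt');M=[];b=[]
for q in D:
    a,c=np.radians(q[1]),np.radians(q[1]+q[2]);r=np.hypot(q[6],q[7])
    M+=[[1,0,np.sin(a),np.sin(c),np.cos(c)],[0,1,np.cos(a),np.cos(c),-np.sin(c)]];b+=[r,q[8]]
x,res,_,sv=np.linalg.lstsq(np.array(M),np.array(b),rcond=None);print(x.round(1),res,sv)
E
```

```text
t 3.7 q [-25.6  26.7 111.7   0.   41.5  62.5] p [ 477.8 -216.4    5. ] [ 1.8e+02 -1.0e-01  1.9e+00] F [0.1 0.  0.1] w 45.7 0.0
[ 3.000e-01 -1.969e+02  5.910e+02  4.158e+02  2.320e+01] [0.10617371] [3.44173005 2.81319274 0.30484466 0.29316656 0.24812097]
```

Call:
{"api": "carry_out", "payload": {"commands": [[0,0,0,0,0,-50,0],[0,0,0,0,0,-100,0],[0,0,0,0,0,-150,0],[0,0,0,0,0,-200,0],[0,8,0,0,0,-250,0],[0,16,0,0,0,-250,0],[0,24,0,0,0,-250,0],[0,32,0,0,0,-250,0],[0,40,0,0,0,-250,0],[0,40,0,0,0,-250,0]]}}

```text
time_s: 4.7
ee_pos: [474.9, -215.6, 254.3]
ee_rot: [180.0, -40.2, 1.8]
force: [0.4, -0.1, -0.1]
gripper_width: 45.3
gripper_force: 0.0
```

```bash
cat >> h.py <<'E'
from scipy.optimize import least_squares
def fk(q,p):
    h,L2,A,B,d,a1=p;q=np.radians(q)
    Rz=lambda t:Ro.from_rotvec([0,0,t]);Ry=lambda t:Ro.from_rotvec([0,t,0])
    R1=Rz(q[0]);R2=R1*Ry(q[1]);R3=R2*Ry(q[2]);w=R1.apply([a1,0,h])+R2.apply([0,0,L2])+R3.apply([B,0,A])
    R=R3*Rz(SG*q[3])*Ry(q[4])*Rz(SG*q[5]+OFF);return w+R.apply([0,0,d]),R
SG,OFF=1,np.pi/2
def fit():
    D=np.loadtxt('log.txt')
    f=lambda p:np.concatenate([fk(r[:6],p)[0]-r[6:9] for r in D])
    return least_squares(f,[170,590,416,23,360,0])
E
python3 - <<'E'
import h
from h import *
log();D=np.loadtxt('log.txt')
for sg in(1,-1):
  for off in(0,90,180,270):
    h.SG,h.OFF=sg,np.radians(off);s=fit()
    e=[np.degrees((fk(r[:6],s.x)[1].inv()*Ro.from_euler('xyz',r[9:],degrees=True)).magnitude()) for r in D]
    print(sg,off,s.x.round(1),s.cost,np.round(e,1))
E
```

```text
t 4.7 q [-42.6  -1.3 119.8  45.   39.7  15.6] p [ 474.9 -215.6  254.3] [180.  -40.2   1.8] F [ 0.4 -0.1 -0.1] w 45.3 0.0
1 0 [150.4 599.8 417.5  30.  349.8  -1. ] 293.93869138706646 [90. 90. 90. 90. 90.]
1 90 [150.4 599.8 417.5  30.  349.8  -1. ] 293.93869138756685 [0. 0. 0. 0. 0.]
1 180 [150.4 599.8 417.5  30.  349.8  -1. ] 293.93869138686404 [90. 90. 90. 90. 90.]
1 270 [150.4 599.8 417.5  30.  349.8  -1. ] 293.938691386872 [180. 180. 180. 180. 180.]
-1 0 [-136.5  373.5  402.  -105.3  -50.1   26.5] 22312.772179758525 [ 87.7  97.5 145.2 145.1 165.4]
-1 90 [-136.5  373.5  402.  -105.3  -50.1   26.5] 22312.77217975808 [  2.3 172.5 124.8 124.9 115.3]
-1 180 [-136.5  373.5  402.  -105.3  -50.1   26.5] 22312.772179759537 [92.3 82.5 34.8 34.9 55.9]
-1 270 [-136.5  373.5  402.  -105.3  -50.1   26.5] 22312.77217975818 [177.7   7.5  55.2  55.1  88.8]
```

```bash
cat >> h.py <<'E'
def fk(q,p):
    h,L2,A,B,d,e=p;q=np.radians(q)
    Rz=lambda t:Ro.from_rotvec([0,0,t]);Ry=lambda t:Ro.from_rotvec([0,t,0])
    R1=Rz(q[0]);R2=R1*Ry(q[1]);R3=R2*Ry(q[2]);w=R1.apply([0,0,h])+R2.apply([0,0,L2])+R3.apply([B,0,A])
    R5=R3*Rz(q[3])*Ry(q[4]);return w+R5.apply([e,0,d]),R5*Rz(q[5]+OFF)
E
python3 - <<'E'
from h import *
s=fit();print(s.x.round(1),s.cost,s.fun.reshape(-1,3).round(1))
E
```

```text
[145.  599.9 424.5  25.9 343.8   8.9] 281.4532666809771 [[ 11.1  -3.1   1.2]
 [ -3.3 -11.4   1.1]
 [ -5.5 -10.1  -0.8]
 [ -5.7 -10.   -2.3]
 [ -0.2  -3.9   0.8]]
```

```bash
sed -i 's/R1.apply(\[0,0,h\])+R2.apply(\[0,0,L2\])/R1.apply([0,e,h])+R2.apply([0,0,L2])/; s/R5.apply(\[e,0,d\])/R5.apply([0,0,d])/' h.py; python3 - <<'E'
from h import *
s=fit();print(s.x.round(1),s.cost,s.fun.reshape(-1,3).round(1))
E
```

```text
[140.3 591.8 417.   25.2 335.7  11.5] 6.131576830871688e-23 [[ 0.  0.  0.]
 [ 0.  0.  0.]
 [ 0.  0.  0.]
 [-0.  0.  0.]
 [ 0. -0.  0.]]
```

```bash
cat >> h.py <<'E'
P=[140.3,591.8,417,25.2,335.7,11.5]
LO=np.array([-177,-47,13,-76,3.5,-145]);HI=np.array([177,114.5,149,256,149.5,145])
def ik(pos,R,q0):
    best=None
    for s in q0:
        f=lambda q:np.r_[fk(q,P)[0]-pos,200*(fk(q,P)[1].inv()*R).as_rotvec()]
        r=least_squares(f,np.clip(s,LO+.1,HI-.1),bounds=(LO,HI),x_scale=30.)
        if best is None or r.cost<best.cost: best=r
    return best.x,np.sqrt(2*best.cost)
SEEDS=[[-20,10,130,a,20,b] for a in(0,60,120,180) for b in(-100,-40,40,100)]
YS=5.2;SO=np.array([712,-31.3,0]);RS=Ro.from_euler('z',YS,degrees=True)
def hang(xr,dz,side,t,xg=-4,zg=20):
    """tool pose when visor_rear is at stand x=xr; visor x up"""
    RV=RS*Ro.from_matrix(np.array([[0,0,-1],[0,1,0],[1,0,0]],float)) # visor x->Z, z->-X
    o=SO+RS.apply([xr,0,249+dz])-RV.apply([74.5,0,15])
    return grip(o,RV,side,t,xg,zg)
def grip(o,RV,side,t,xg,zg):
    t=np.radians(t);z=np.array([-np.sin(t),0,-np.cos(t)]);y=np.array([0,-1.,0]);x=np.cross(y,z)
    RT=RV*Ro.from_matrix(np.c_[x,y,z]);return o+RV.apply([xg,side*71,zg])+19*RT.apply([0,0,1]),RT
E
python3 - <<'E'
from h import *
for side in(1,-1):
  for t in(10,20,30,40,50):
    for xr in(-200,-120):
      p,R=hang(xr,12,side,t);q,e=ik(p,R,SEEDS);print(side,t,xr,p.round(),R.as_euler('xyz',degrees=True).round(),q.round(),round(e,1))
E
```

```text
1 10 -200 [520.  23. 179.] [-180.  -80.    5.] [ -8.  11. 149. 161.  50. -83.] 49.5
1 10 -120 [600.  30. 179.] [-180.  -80.    5.] [ -3.  28. 149. 172.  76. -90.] 5.0
1 20 -200 [519.  22. 176.] [-180.  -70.    5.] [ -5.   9. 149. 165.  44. -84.] 22.3
1 20 -120 [599.  30. 176.] [-180.  -70.    5.] [ -2.  19. 145. 172.  54. -88.] 0.0
1 30 -200 [518.  22. 173.] [-180.  -60.    5.] [ -4.   7. 148. 166.  35. -83.] 0.0
1 30 -120 [597.  30. 173.] [-180.  -60.    5.] [ -2.  13. 139. 169.  31. -84.] 0.0
1 40 -200 [516.  22. 170.] [-180.  -50.    5.] [ -3.   2. 140. 153.  14. -69.] 0.0
1 40 -120 [596.  29. 170.] [-180.  -50.    5.] [ -1.   9. 131. 156.  11. -70.] 0.0
1 50 -200 [514.  22. 168.] [-180.  -40.    5.] [ -2.   1. 132.  35.   8.  50.] 0.0
1 50 -120 [593.  29. 168.] [-180.  -40.    5.] [ -0.   9. 124.  25.   8.  61.] 0.0
-1 10 -200 [ 533. -119.  179.] [-180.  -80.    5.] [-41.  27. 149. 131.  75. -86.] 14.1
-1 10 -120 [ 613. -112.  179.] [-180.  -80.    5.] [-29.  30. 144. 145.  74. -86.] 0.0
-1 20 -200 [ 532. -119.  176.] [-180.  -70.    5.] [-37.  18. 148. 134.  60. -79.] 0.0
-1 20 -120 [ 612. -112.  176.] [-180.  -70.    5.] [-27.  21. 139. 141.  54. -77.] 0.0
-1 30 -200 [ 531. -119.  173.] [-180.  -60.    5.] [-33.  11. 142. 124.  41. -64.] 0.0
-1 30 -120 [ 610. -112.  173.] [-180.  -60.    5.] [-25.  15. 134. 131.  36. -63.] 0.0
-1 40 -200 [ 529. -119.  170.] [-180.  -50.    5.] [-30.   7. 135. 102.  27. -37.] 0.0
-1 40 -120 [ 608. -112.  170.] [-180.  -50.    5.] [-23.  12. 127. 105.  22. -35.] 0.0
-1 50 -200 [ 526. -119.  168.] [-180.  -40.    5.] [-26.   5. 128.  62.  22.   5.] 0.0
-1 50 -120 [ 606. -112.  168.] [-180.  -40.    5.] [-20.  11. 120.  56.  20.  16.] 0.0
```

```bash
cat >> h.py <<'E'
def eul(R):return R.as_euler('xyz',degrees=True)
VO=np.array([483,-286.5,0]);RV0=Ro.from_euler('z',2,degrees=True);T=25;XG=2;ZG=27
E
python3 - <<'E'
from h import *
p,R=grip(VO,RV0,-1,T,XG,ZG);q=state()['qpos']
for dz in(170,90,0):
    q,e=ik(p+[0,0,dz],R,[q,[-25,40,90,-20,70,62],[-25,40,90,0,70,62]]);print((p+[0,0,dz]).round(1),eul(R).round(1),q.round(1),round(e,2))
print(row(p+[0,0,160],eul(R)).tolist())
q=[-30,15,140,120,40,-60]
for xr,dz in((-200,12),(-125,12),(-125,0)):
    p2,R2=hang(xr,dz,-1,T,XG,ZG);q,e=ik(p2,R2,SEEDS+[q]);print(p2.round(1),eul(R2).round(1),q.round(1),round(e,2))
E
```

```text
[ 479.5 -357.7  179.8] [180.  25.   2.] [-30.5  33.3  74.4 -13.2  93.6  59.1] 0.0
[ 479.5 -357.7   99.8] [180.  25.   2.] [-30.5  36.7  80.2 -13.2  84.8  61.2] 0.0
[ 479.5 -357.7    9.8] [180.  25.   2.] [-30.5  41.7  84.7 -13.6  75.4  63.5] 0.0
[0.1, -65.2, -0.2, -54.5, 142.1, 64.7]
[ 524.5 -119.7  180.5] [-180.   -65.     5.2] [-36.1  12.7 144.9 128.1  49.5 -70.7] 0.0
[ 599.1 -112.9  180.5] [-180.   -65.     5.2] [-27.4  16.4 137.6 135.7  44.3 -70.2] 0.0
[ 599.1 -112.9  168.5] [-180.   -65.     5.2] [-27.4  18.1 138.3 137.4  46.2 -72.7] 0.0
```

Call:
{"api": "carry_out", "payload": {"commands": [[0,-65.2,0,-54.5,142,65,0],[0,-65.2,0,-54.5,142,65,0],[0,-65.2,0,-54.5,142,65,0],[0,-65.2,0,-54.5,142,65,0],[0,-65.2,0,-54.5,142,65,0],[0,-65.2,0,-54.5,142,65,0],[0,-65.2,0,-54.5,142,65,0],[0,-65.2,0,-54.5,142,65,0],[0,-65.2,0,-54.5,142,65,0],[0,-65.2,0,-54.5,142,65,0],[0,-65.2,0,-54.5,142,65,0],[0,-65.2,0,-54.5,142,65,0]]}}

```text
time_s: 5.9
ee_pos: [480.9, -358.6, 170.6]
ee_rot: [179.9, 25.1, 1.8]
force: [-0.1, -0.3, 0.8]
gripper_width: 45.6
gripper_force: 0.0
```

```bash
python3 - <<'E'
from h import *
log();p,R=grip(VO,RV0,-1,T,XG,ZG)
for dz in(70,0):print(row(p+[0,0,dz],eul(R)).tolist())
E
```

```text
t 5.9 q [-30.5  33.8  74.8 -13.2  92.8  59.5] p [ 480.9 -358.6  170.6] [179.9  25.1   1.8] F [-0.1 -0.3  0.8] w 45.6 0.0
[-0.0, 0.1, -0.2, 37.2, -1.1, 82.9]
[-0.0, 0.1, -0.2, 66.8, -1.2, 146.3]
```

Call:
{"api": "carry_out", "payload": {"commands": [[0,0,0,12,0,28,0],[0,0,0,25,-0.5,55,0],[0,0,0,37,-1,83,0],[0,0,0,47,-1,105,0],[0,0,0,57,-1,125,0],[0,0,0,63,-1,139,0],[0,0,0,66.5,-1,146,0],[0,0,0,66.5,-1,146,0],[0,0,0,66.5,-1,146,0]]}}

```text
time_s: 6.8
ee_pos: [480.2, -357.7, 9.6]
ee_rot: [179.9, 25.1, 1.8]
force: [0.3, -0.4, -0.1]
gripper_width: 45.4
gripper_force: 0.0
```

```bash
python3 - <<'E'
from h import *
log();p,R=grip(VO,RV0,-1,T,XG,ZG);print(row(p,eul(R)).tolist())
s=grab_frame('side')[:,:,::-1]
cv2.imwrite('pics/z4.png',cv2.resize(s[230:400,270:470],None,fx=3.5,fy=3.5,interpolation=cv2.INTER_CUBIC))
E
```

```text
t 6.8 q [-30.5  41.8  84.5 -13.6  75.6  63.6] p [ 480.2 -357.7    9.6] [179.9  25.1   1.8] F [ 0.3 -0.4 -0.1] w 45.4 0.0
[-0.0, 0.1, -0.1, -0.8, -0.1, 0.2]
```

View pics/z4.png

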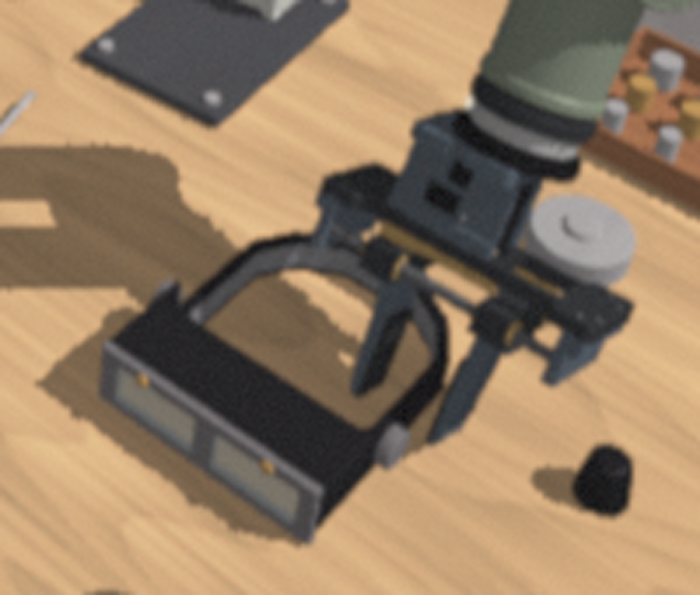

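Fingers straddle the right temple strip (inner finger ≈(370,340), outer ≈(465,390)), behind the knob. Grip.

Call:
{"api": "carry_out", "payload": {"commands": [[0,0,0,0,0,0,-1],[0,0,0,0,0,0,-1],[0,0,0,0,0,0,-1],[0,0,0,0,0,0,-1],[0,0,0,0,0,0,-1],[0,0,0,0,0,0,-1],[0,0,0,0,0,0,-1],[0,0,0,0,0,0,-1],[0,0,0,0,0,0,-1],[0,0,0,-3,0,-7,-1],[0,0,0,-10,0,-21,-1],[0,0,0,-21,0,-45,-1],[0,0,0,-42,0,-90,-1],[0,0,0,-63,0,-135,-1],[0,0,0,-80,0,-172,-1],[0,0,0,-97,0,-208,-1],[0,0,0,-97,0,-208,-1],[0,0,0,-97,0,-208,-1]], "force": 50}}

```text
time_s: 8.65
ee_pos: [480.8, -357.1, 239.5]
ee_rot: [179.9, 25.0, 1.9]
force: [-0.3, 0.5, -2.6]
gripper_width: 8.0
gripper_force: 50.0
```

```bash
python3 - <<'E'
from h import *
log();s=grab_frame('side')[:,:,::-1];cv2.imwrite('pics/z5.png',s[100:400,200:500])
# tilt at (430,-330,330)?  check path IK then pre-insert
st=state();q=st['qpos'];R0=Ro.from_euler('xyz',st['ee_rot'],degrees=True);R1=hang(-205,14,-1,T,XG,ZG)[1]
rv=(R0.inv()*R1).as_rotvec();p0=st['ee_pos'];p1=np.array([480,-260,300]);p2=hang(-205,14,-1,T,XG,ZG)[0]
for k in np.linspace(0,1,12):
    q,e=ik(p0+(p1-p0)*k,R0*Ro.from_rotvec(rv*k),[q]);print(q.round(),round(e,2))
for k in np.linspace(0,1,5):
    q,e=ik(p1+(p2-p1)*k,R1,[q]);print(q.round(),round(e,2))
print(row(p1,eul(R1)).tolist())
E
```

```text
t 8.65 q [-30.4  31.6  68.9 -13.3 100.7  57.7] p [ 480.8 -357.1  239.5] [179.9  25.    1.9] F [-0.3  0.5 -2.6] w 8.0 50.0
[-30.  32.  69. -13. 101.  58.] 0.0
[-32.  27.  74.  -9.  94.  57.] 0.0
[-34.  23.  79.  -5.  86.  55.] 0.0
[-36.  18.  84.   0.  79.  52.] 0.0
[-38.  14.  89.   6.  71.  47.] 0.0
[-41.  11.  94.  13.  65.  41.] 0.0
[-44.   7. 100.  21.  58.  33.] 0.0
[-47.   5. 105.  32.  53.  23.] 0.0
[-51.   3. 111.  44.  50.  10.] 0.0
[-54.   2. 116.  58.  49.  -4.] 0.0
[-58.   2. 122.  72.  51. -19.] 0.0
[-60.   3. 127.  85.  56. -33.] 0.0
[-60.   3. 127.  85.  56. -33.] 0.0
[-56.   4. 132.  92.  52. -40.] 0.0
[-50.   6. 137. 101.  50. -49.] 0.0
[-44.   8. 141. 113.  48. -59.] 0.0
[-37.  12. 145. 127.  50. -70.] 0.0
[1.2, 90.2, -3.5, -23.7, -96.8, -57.4]
```

View pics/z5.png

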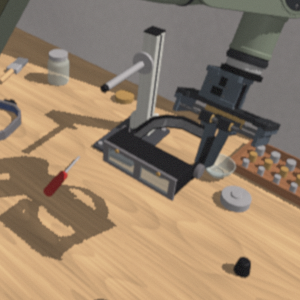

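Visor is held level and lifted (crop ≈(155,165)); nothing slipped. Tilting lens-down in free space.

Call:
{"api": "carry_out", "payload": {"commands": [[0.1,7.5,-0.3,-2,-8,-5,-1],[0.2,15,-0.6,-4,-16,-10,-1],[0.3,22.5,-0.9,-6,-24,-14,-1],[0.4,30,-1.2,-8,-32,-19,-1],[0.5,37.5,-1.5,-10,-40,-24,-1],[0.6,45,-1.8,-12,-48,-29,-1],[0.7,52.5,-2.1,-14,-56,-33,-1],[0.8,60,-2.4,-16,-65,-38,-1],[0.9,67.5,-2.7,-18,-73,-43,-1],[1,75,-3,-20,-81,-48,-1],[1.1,82.5,-3.3,-22,-89,-53,-1],[1.2,90.2,-3.5,-24,-97,-57,-1],[1.2,90.2,-3.5,-24,-97,-57,-1],[1.2,90.2,-3.5,-24,-97,-57,-1],[1.2,90.2,-3.5,-24,-97,-57,-1],[1.2,90.2,-3.5,-24,-97,-57,-1]]}}

```text
time_s: 10.3
ee_pos: [480.2, -260.3, 300.0]
ee_rot: [179.8, -65.0, 5.4]
force: [0.6, 0.2, -1.8]
gripper_width: 8.1
gripper_force: 50.0
```

```bash
python3 - <<'E'
from h import *
log();p2,R2=hang(-205,14,-1,T,XG,ZG);print(p2,row(p2,eul(R2)).tolist())
E
```

```text
t 10.3 q [-60.3   3.5 126.8  84.5  56.  -33.2] p [ 480.2 -260.3  300. ] [179.8 -65.    5.4] F [ 0.6  0.2 -1.8] w 8.1 50.0
[ 519.47697662 -120.11438295  182.47025303] [-0.0, 0.0, 0.1, -84.3, -136.2, 96.7]
```

Call:
{"api": "carry_out", "payload": {"commands": [[0,0,0,-14,-23,16,-1],[0,0,0,-28,-45,32,-1],[0,0,0,-42,-68,48,-1],[0,0,0,-56,-91,64,-1],[0,0,0,-70,-114,80,-1],[0,0,0,-84.3,-136.2,96.7,-1],[0,0,0,-84.3,-136.2,96.7,-1],[0,0,0,-84.3,-136.2,96.7,-1],[0,0,0,-84.3,-136.2,96.7,-1]]}}

```text
time_s: 11.2
ee_pos: [520.3, -121.3, 184.0]
ee_rot: [179.6, -65.2, 5.5]
force: [0.7, -0.4, -1.7]
gripper_width: 7.8
gripper_force: 50.0
```

```bash
python3 - <<'E'
from h import *
log();t=grab_frame('top')[:,:,::-1];s=grab_frame('side')[:,:,::-1]
k=lambda i:cv2.resize(i,None,fx=3,fy=3,interpolation=cv2.INTER_CUBIC)
cv2.imwrite('pics/z6.png',np.hstack([k(t[130:280,245:378]),k(s[130:280,240:373])]))
# predicted rear inner/outer, in both views
rear=SO+RS.apply([-205,0,263])
for n in('top','side'):print(n,proj(n,rear+[0,0,0]),proj(n,rear+RS.apply([15,0,8])),proj(n,rear+RS.apply([-15,0,8])), 'cap',proj(n,SO+RS.apply([-167,0,240])))
E
```

```text
t 11.2 q [-36.9  12.1 145.1 127.1  49.5 -70.2] p [ 520.3 -121.3  184. ] [179.6 -65.2   5.5] F [ 0.7 -0.4 -1.7] w 7.8 50.0
top [303.5274198  210.59516731] [302.94920183 203.22375473] [304.47050023 216.98777224] cap [301.17750519 195.23437062]
side [292.85637203 186.51232337] [297.06786123 180.88248491] [288.83769111 186.06535932] cap [302.51379333 188.59764462]
```

View pics/z6.png

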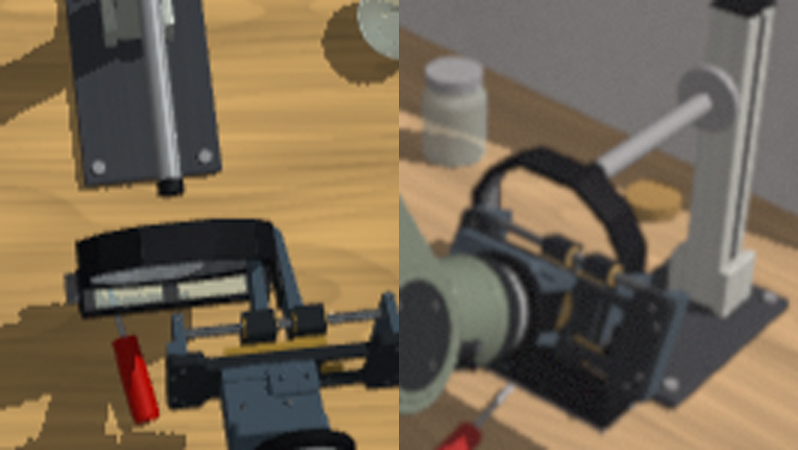

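Band's front edge in top view zoom (178,221) is centred on the bar cap (171,187), matching prediction within about a pixel; side view shows the loop top just above the cap. Inserting.

```bash
python3 - <<'E'
from h import *
for a in((-125,14),(-125,2),(-125,-2)):
    p,R=hang(*a,-1,T,XG,ZG);print(row(p,eul(R)).tolist())
E
```

```text
[0.1, -0.2, 0.1, 32.0, -1.6, 72.9]
[0.1, -0.2, 0.1, 21.2, -1.7, 77.9]
[0.1, -0.2, 0.1, 17.5, -1.7, 79.6]
```

Call:
{"api": "carry_out", "payload": {"commands": [[0,0,0,4,0,9,-1],[0,0,0,8,0,18,-1],[0,0,0,12,0,27,-1],[0,0,0,16,0,36,-1],[0,0,0,20,0,45,-1],[0,0,0,24,0,54,-1],[0,0,0,28,0,63,-1],[0,0,0,32,0,73,-1],[0,0,0,32,0,73,-1],[0,0,0,30,0,74,-1],[0,0,0,28,0,75,-1],[0,0,0,26,0,76,-1],[0,0,0,24,0,77,-1],[0,0,0,22,0,78,-1],[0,0,0,21,0,78,-1],[0,0,0,21,0,78,-1]]}}

```text
time_s: 12.9
ee_pos: [599.3, -112.8, 170.0]
ee_rot: [179.9, -65.2, 5.3]
force: [-1.0, -0.6, 4.1]
gripper_width: 7.6
gripper_force: 50.0
```

```bash
python3 - <<'E'
from h import *
log();p,R=hang(-125,0,-1,T,XG,ZG);print(row(p,eul(R)).tolist())
E
```

```text
t 12.9 q [-27.4  18.1 138.4 137.5  46.4 -72.7] p [ 599.3 -112.8  170. ] [179.9 -65.2   5.3] F [-1.  -0.6  4.1] w 7.6 50.0
[-0.0, -0.2, 0.1, -1.4, 0.1, 0.5]
```

It rests on the bar (upward +4 N). Release gently and back off.

Call:
{"api": "carry_out", "payload": {"commands": [[0,0,0,0,0,0,-0.7],[0,0,0,0,0,0,-0.5],[0,0,0,0,0,0,-0.4],[0,0,0,0,0,0,-0.4],[0,0,0,0,0,0,-0.4],[0,0,0,0,0,0,-0.4],[0,0,0,0,0,0,-0.4],[0,0,0,0,0,0,-0.4],[0,0,0,-2,0,-10,-0.4],[0,0,0,-4,0,-20,-0.4],[0,0,0,-8,0,-32,-0.4],[0,0,0,-12,0,-44,-0.4],[0,0,0,-16,0,-56,-0.4],[0,0,0,-20,0,-70,-0.4],[0,0,0,-25,0,-85,-0.4],[0,0,0,-30,0,-100,-0.4],[0,0,0,-30,0,-100,-0.4],[0,0,0,-30,0,-100,-0.4]]}}

```text
time_s: 14.7
ee_pos: [495.6, -122.8, 184.1]
ee_rot: [179.8, -65.1, 5.3]
force: [0.2, 0.1, 1.0]
gripper_width: 27.4
gripper_force: 0.0
```

```bash
python3 - <<'E'
from h import *
log();t=grab_frame('top')[:,:,::-1];s=grab_frame('side')[:,:,::-1]
k=lambda i:cv2.resize(i,None,fx=3,fy=3,interpolation=cv2.INTER_CUBIC)
cv2.imwrite('pics/z7.png',np.hstack([k(t[90:260,245:378]),k(s[120:290,260:393])]))
E
```

```text
t 14.7 q [-40.6  10.8 147.2 123.5  51.1 -69.9] p [ 495.6 -122.8  184.1] [179.8 -65.1   5.3] F [0.2 0.1 1. ] w 27.4 0.0
```

View pics/z7.png

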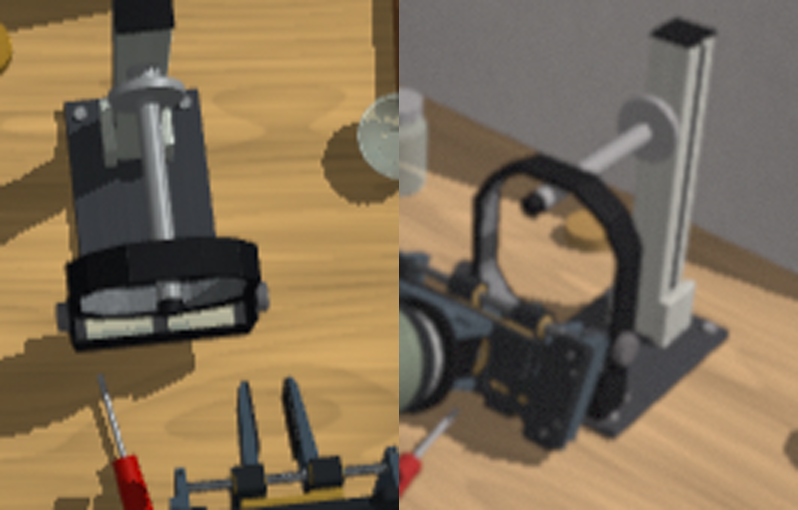

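Visor hangs square from the bar (top zoom band ≈(165,260); side view loop on bar ≈(540,190)), fingers clear. Next: go up, turn the tool down, straddle the bar in front of the band.

```bash
python3 - <<'E'
from h import *
RD=Ro.from_euler('xyz',[180,0,YS],degrees=True)
st=state();q=st['qpos'];R0=Ro.from_euler('xyz',st['ee_rot'],degrees=True);rv=(R0.inv()*RD).as_rotvec();p0=st['ee_pos']
p1=np.array([470,-150,340.]);p2=SO+RS.apply([-185,0,340]);p3=p2+[0,0,-112]
for k in np.linspace(0,1,9):
    q,e=ik(p0+(p1-p0)*k,R0*Ro.from_rotvec(rv*k),[q]);print(q.round(),round(e,2))
for p in(p2,p3,p3+RS.apply([139,0,0])):
    q,e=ik(p,RD,[q]);print(p.round(1),q.round(),round(e,2))
print(row(p1,eul(RD)).tolist())
E
```

```text
[-41.  11. 147. 123.  51. -70.] 0.0
[-38.   2. 140. 105.  36. -45.] 0.0
[-35.  -2. 132.  75.  30. -11.] 0.0
[-32.  -4. 124.  45.  33.  20.] 0.0
[-29.  -3. 116.  26.  42.  40.] 0.0
[-26.  -2. 109.  15.  53.  52.] 0.0
[-23.   1. 101.   8.  64.  59.] 0.0
[-21.   4.  93.   4.  75.  63.] 0.0
[-19.   8.  86.   0.  86.  66.] 0.0
[527.8 -48.1 340. ] [-6. 11. 82. -0. 87. 78.] 0.0
[527.8 -48.1 228. ] [-6. 14. 94. -0. 72. 78.] 0.0
[666.2 -35.5 228. ] [-4. 26. 75. -0. 79. 81.] 0.0
[0.1, -65.1, 0.0, 129.4, 25.3, -91.7]
```

Call:
{"api": "carry_out", "payload": {"commands": [[0,-8,0,16,3,-11,0.1],[0,-16,0,32,6,-23,0.1],[0,-24,0,48,9,-34,0.1],[0,-32,0,64,12,-46,0.1],[0,-40,0,81,16,-57,0.1],[0,-48,0,97,19,-69,0.1],[0,-56,0,113,22,-80,0.1],[0,-65.1,0,129.4,25.3,-91.7,0.1],[0,-65.1,0,129.4,25.3,-91.7,0.1],[0,-65.1,0,129.4,25.3,-91.7,0.1],[0,-65.1,0,129.4,25.3,-91.7,0.1],[0,-65.1,0,129.4,25.3,-91.7,0.1]]}}

```text
time_s: 16.0
ee_pos: [470.3, -149.3, 341.2]
ee_rot: [-180.0, -1.2, 5.4]
force: [0.7, -0.8, -0.4]
gripper_width: 50.1
gripper_force: 0.0
```

```bash
python3 - <<'E'
from h import *
log()
for z in(340,228):print(row(SO+RS.apply([-185,0,z]),[180,0,YS]).tolist())
E
```

```text
t 16.0 q [-19.3   7.   86.5   0.5  85.4  65.3] p [ 470.3 -149.3  341.2] [-180.    -1.2    5.4] F [ 0.7 -0.8 -0.4] w 50.1 0.0
[-0.0, -1.2, 0.2, 66.7, -95.4, 2.6]
[-0.0, -1.2, 0.2, 64.3, -95.4, 114.6]
```

Call:
{"api": "carry_out", "payload": {"commands": [[0,0,0,25,-36,0,0.1],[0,0,0,50,-71,0,0.1],[0,0,0,67,-95.4,0,0.1],[0,0,0,67,-95.4,0,0.1],[0,0,0,67,-95.4,20,0.1],[0,0,0,67,-95.4,40,0.1],[0,0,0,67,-95.4,60,0.1],[0,0,0,67,-95.4,80,0.1],[0,0,0,67,-95.4,100,0.1],[0,0,0,67,-95.4,113,0.1],[0,0,0,67,-95.4,113,0.1],[0,0,0,67,-95.4,113,0.1]]}}

```text
time_s: 17.2
ee_pos: [530.3, -48.2, 229.0]
ee_rot: [-179.8, -1.4, 5.4]
force: [0.3, 0.4, 0.2]
gripper_width: 49.9
gripper_force: 0.0
```

```bash
python3 - <<'E'
from h import *
log();s=state();print(RS.inv().apply(s['ee_pos']-SO).round(1))
t=grab_frame('top')[:,:,::-1];i=grab_frame('side')[:,:,::-1]
k=lambda i:cv2.resize(i,None,fx=3,fy=3,interpolation=cv2.INTER_CUBIC)
cv2.imwrite('pics/z8.png',np.hstack([k(t[90:260,245:378]),k(i[120:290,260:393])]))
E
```

```text
t 17.2 q [-6.7 13.2 94.7  0.5 70.8 77.8] p [530.3 -48.2 229. ] [-179.8   -1.4    5.4] F [0.3 0.4 0.2] w 49.9 0.0
[-182.5   -0.3  229. ]
```

View pics/z8.png

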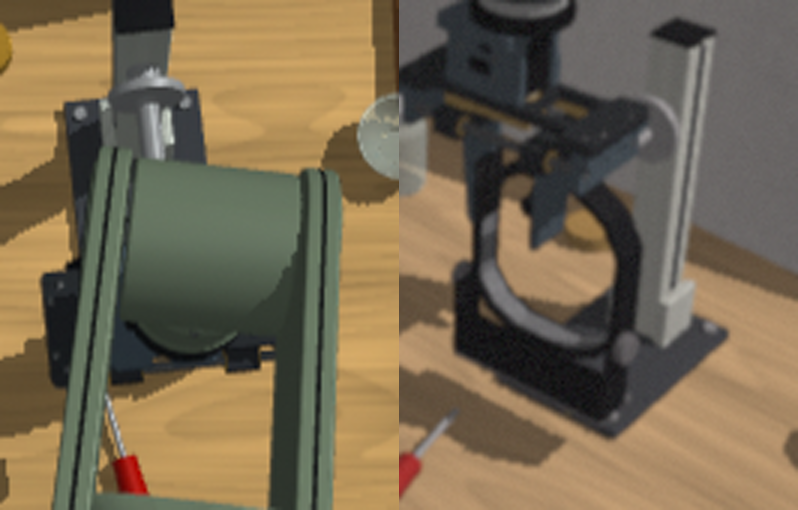

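Fingers straddle the bar ahead of the band (side crop ≈(545,215)), visor still hanging. Push in slow steps.

Call:
{"api": "carry_out", "payload": {"commands": [[0,0,0,10,0,0,0.1],[0,0,0,17,0,0,0.1],[0,0,0,22,0,0,0.1],[0,0,0,27,0,0.5,0.1],[0,0,0,32,0,0.5,0.1],[0,0,0,37,0,1,0.1],[0,0,0,42,0,1,0.1],[0,0,0,47,0,1,0.1],[0,0,0,52,0,1,0.1],[0,0,0,57,0,1,0.1],[0,0,0,62,0,1.5,0.1],[0,0,0,67,0,1.5,0.1],[0,0,0,72,0,1.5,0.1],[0,0,0,77,0,2,0.1],[0,0,0,82,0,2,0.1],[0,0,0,87,0,2,0.1],[0,0,0,92,0,2,0.1],[0,0,0,97,0,2,0.1],[0,0,0,102,0,2,0.1],[0,0,0,105,0,2.5,0.1]]}}

```text
time_s: 19.3
ee_pos: [635.2, -38.1, 228.9]
ee_rot: [-179.8, -1.4, 5.4]
force: [-1.8, -0.9, 0.9]
gripper_width: 49.8
gripper_force: 1.0
```

```bash
python3 - <<'E'
from h import *
log();s=state();print(RS.inv().apply(s['ee_pos']-SO).round(1))
E
```

```text
t 19.3 q [-4.7 22.7 80.8  0.4 75.2 79.8] p [635.2 -38.1 228.9] [-179.8   -1.4    5.4] F [-1.8 -0.9  0.9] w 49.8 1.0
[-7.710e+01  2.000e-01  2.289e+02]
```

Call:
{"api": "carry_out", "payload": {"commands": [[0,0,0,4,0,0,0.1],[0,0,0,8,0,0,0.1],[0,0,0,12,0,0,0.1],[0,0,0,15,0,0.5,0.1],[0,0,0,18,0,0.5,0.1],[0,0,0,21,0,0.5,0.1],[0,0,0,23,0,0.5,0.1],[0,0,0,25,0,0.5,0.1],[0,0,0,25,0,0.5,0.1]]}}

```text
time_s: 20.2
ee_pos: [660.1, -35.8, 228.9]
ee_rot: [-179.8, -1.5, 5.4]
force: [-0.1, 0.5, 0.8]
gripper_width: 50.0
gripper_force: 0.1
```

Call:
{"api": "carry_out", "payload": {"commands": [[0,0,0,1,0,0,0.1],[0,0,0,2,0,0,0.1],[0,0,0,2.5,0,0,0.1]]}}

```text
time_s: 20.5
ee_pos: [662.2, -35.6, 229.0]
ee_rot: [-179.8, -1.4, 5.4]
force: [-1.8, -0.1, 0.1]
gripper_width: 50.0
gripper_force: 0.5
```

Call:
{"api": "carry_out", "payload": {"commands": [[0,0,0,1,0,0,0.1],[0,0,0,2,0,0,0.1],[0,0,0,2.5,0,0,0.1]]}}

```text
time_s: 20.8
ee_pos: [664.8, -35.3, 229.0]
ee_rot: [-179.8, -1.4, 5.4]
force: [-1.5, -1.1, -0.2]
gripper_width: 50.2
gripper_force: 0.4
```

Call:
{"api": "carry_out", "payload": {"commands": [[0,0,0,1,0,0,0.1],[0,0,0,2,0,0,0.1],[0,0,0,2,0,0,0.1]]}}

```text
time_s: 21.1
ee_pos: [665.6, -35.2, 229.0]
ee_rot: [-179.8, -1.3, 5.4]
force: [-5.9, -0.0, 1.6]
gripper_width: 49.9
gripper_force: 2.5
```

Call:
{"api": "carry_out", "payload": {"commands": [[0,0,0,1,0,0,0.1],[0,0,0,2,0,0,0.1],[0,0,0,2,0,0,0.1]]}}

```text
time_s: 21.4
ee_pos: [665.6, -35.3, 229.0]
ee_rot: [-179.8, -1.0, 5.4]
force: [-10.4, -1.7, 2.9]
gripper_width: 50.2
gripper_force: 5.1
```

Call:
{"api": "carry_out", "payload": {"commands": [[0,0,0,1,0,0,0.1],[0,0,0,1.5,0,0,0.1],[0,0,0,1.5,0,0,0.1]]}}

```text
time_s: 21.7
ee_pos: [665.6, -35.2, 229.0]
ee_rot: [-179.8, -0.8, 5.4]
force: [-13.9, -1.7, 4.3]
gripper_width: 50.3
gripper_force: 6.9
```

Firm stop against the flange, at the expected position (−46.6 = 30+16 mm). Back off, lift.

Call:
{"api": "carry_out", "payload": {"commands": [[0,0,0,-2,0,0,0.1],[0,0,0,-4,0,0,0.1],[0,0,0,-6,0,0,0.1],[0,0,0,-9,0,0,0.1],[0,0,0,-15,0,0,0.1],[0,0,0,-25,0,0,0.1],[0,0,0,-35,0,0,0.1],[0,0,0,-35,0,-30,0.1],[0,0,0,-35,0,-60,0.1],[0,0,0,-60,0,-90,0.1],[0,0,0,-100,0,-120,0.1],[0,0,0,-150,0,-120,0.1],[0,0,0,-200,0,-120,0.1],[0,0,0,-250,0,-120,0.1],[0,0,0,-250,0,-120,0.1],[0,0,0,-250,0,-120,0.1]]}}

```text
time_s: 23.3
ee_pos: [417.2, -58.8, 343.8]
ee_rot: [-179.9, -1.6, 5.3]
force: [1.1, 0.1, 0.2]
gripper_width: 50.3
gripper_force: 0.0
```

```bash
python3 - <<'E'
from h import *
log();t=grab_frame('top')[:,:,::-1];i=grab_frame('side')[:,:,::-1]
k=lambda i:cv2.resize(i,None,fx=3,fy=3,interpolation=cv2.INTER_CUBIC)
cv2.imwrite('pics/z9.png',np.hstack([k(t[90:260,245:378]),k(i[120:290,260:393])]))
E
```

```text
t 23.3 q [-10.   -0.2  94.    0.6  84.7  74.6] p [417.2 -58.8 343.8] [-179.9   -1.6    5.3] F [1.1 0.1 0.2] w 50.3 0.0
```

View pics/z9.png

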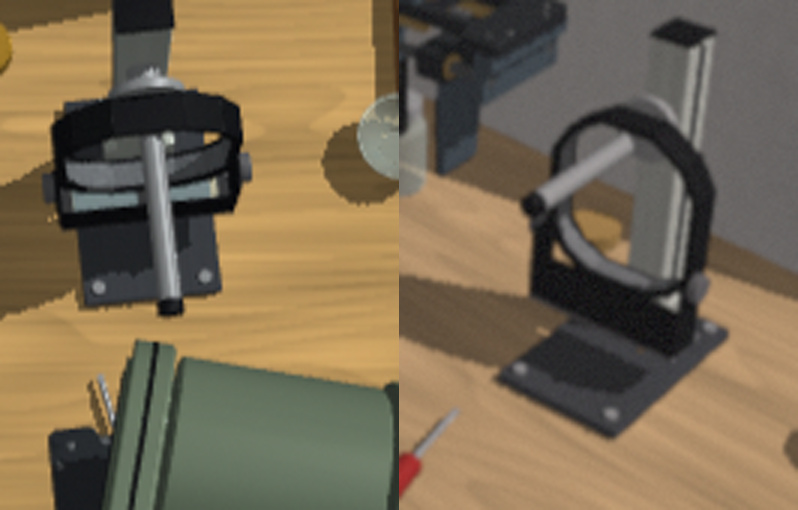

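The band is up against the flange (top zoom ≈(148,110), bar centred at 150), square and hanging lens-down. Handing in.

```bash
python3 -c "
from workcell import workorder
print(workorder.job_done())"
```

```text
the job is handed in; nothing more can be done
None
```

The visor hangs lens-down from the bar, square and pushed up against the flange; neither the spare headband nor the screwdriver was touched, and I handed the job in at about 23 s (no verdict was returned).

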